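# Seat a notched exhaust tube on the keyed weld fixture

### The job

Put the notched tube (the one with the red line) upright over the spigot of the weld fixture, notched end down, and turn it under light pressure until its notch finds the key and it drops fully home on the flange; do not force it. Then swing the yellow retaining arm over the tube until it meets its stop, let go, and leave the other things on the bench where they are.

Things in the scene. Friction and masses are not known exactly. Their poses are not given: they have to be found in the camera images.
- tube: Stainless tube standing upright on the bench, 51 mm outside and 45 mm inside diameter, 90 mm long, about 0.3 kg. Origin: centre of its lower end; z up along the tube. Its lower rim has one notch, 9 mm wide and 12 mm high, through the wall on its +x side; a red paint line runs up the outside above the notch and over the upper rim.
- fixture: Weld fixture, fixed to the bench: 12 mm steel base plate, 220 x 280 mm; on it a green rotary index table, 110 mm across, with its handwheel (60 mm high, out to x = +150 mm), and a 30 mm square grey post at x = 0, y = +130 mm, 184 mm high. The table's steel faceplate carries an aluminium flange, spigot and brass key. Origin: on the bench, under the table's axis; z up.
- seat (a point): Point on the spigot's axis at the top of the flange (80 mm across), 88 mm above the bench; x, y, z as the fixture's. The centre of the tube's lower end must come here. That happens only with the notch over the key, within about 3 degrees; elsewhere the tube stands on the key's top, 10 mm too high.
- spigot_top (a point): Centre of the spigot's top, 32 mm above the flange. Spigot 42 mm in diameter, its top 10 mm tapered. The brass key, 6 mm wide, 10 mm high, stands on the flange against the spigot, out to 38 mm from the axis. The worm gear locks faceplate and key; they were left at an unmeasured angle: the key points 5 to 85 degrees counter-clockwise (from above) of the fixture's +x. Find it by eye or by feel.
- keeper (a joint): Angle of the yellow retaining arm about the upright pivot on the post: 0 = at its stop, foot over the spigot's axis; grows to 2.0 rad as it swings open, clockwise seen from above, to the fixture's -x side. Stiff (about 2 N at the knob), stays where left. The arm lies 187 to 201 mm above the bench, 26 mm wide, reaching 144 mm from the pivot.
- keeper_pivot (a point): Point on the arm's upright pivot axis, at fixture x = 0, y = +130 mm, 193 mm above the bench. The round black foot under the arm's end, 130 mm from here, is 44 mm across; its underside (181 mm above the bench) passes 3 mm above a tube that is fully home and strikes one that is not.
- keeper_knob (a point): Middle of the round black upright knob on the arm, 70 mm from the pivot, 227 mm above the bench; the knob is 22 mm in diameter and 28 mm high (213 to 241 mm), on a 12 mm stem, and can be pushed or pinched from above.
- spare_long: Plain tube of the same stock, 120 mm long, standing upright, no notch and no line, blue heat tint at the top. Origin: centre of its underside. Not needed.
- spare_short: Plain tube of the same stock, 65 mm long, standing upright, no notch and no line. Origin: centre of its underside. Not needed.
- flange: Flat exhaust flange, 75 x 105 x 10 mm, lying on the bench. Not needed.
- reducer: Steel reducer cone, 68 mm across its foot and 72 mm high, standing. Not needed.
- hammer: Hammer lying on the bench. Not needed.
- square: Red triangular magnetic welding square, 95 mm, 22 mm thick, lying on the bench. Not needed.
- brush: Hand brush lying on the bench. Not needed.
Not all that is in view belongs to the job. Leave any pink look-alike of the tube alone.

How it is judged:
By the outcome, as a careful person would: the job done as asked, in the order asked, and still so for the second after the job is handed in, with the robot touching nothing.
It also fails if it takes over 72 s, if anything falls off the work surface, if the arm or the gripper's body presses on something with over 40 N, if the wrist force passes 120 N, or if a joint passes its speed limit or range.

### The arm

A 6-joint arm with a two-finger parallel gripper is mounted at the origin on the work surface. World frame = base frame: x ahead of the robot, y to its left, z up, the work surface at z = 0. Lengths are in m, angles in rad, forces in N, time in s.
With the tool pointing down it reaches from about 0.3 to 0.775 m from the base axis. Payload 14.6 kg.
Tool frame: the origin (TCP) lies on the centre line of the jaws, within the pads' length; the fingertips stand 8 mm ahead of it and the grasp point (between the pads) lies 11 mm behind it; z points along the fingers, y is the direction in which the jaws open and shut (so a half turn about z gives the same grasp; the last joint's range is limited). The gripper opens to 85 mm and grips with 20 to 120 N. Pads are 22 mm wide; open, the fingers measure 114 mm over their backs; the gripper's body (76 mm by 85 mm) begins 54 mm behind the grasp point. The pads swing forward as they close: fully open they stand 13 mm farther back than shut.
Start: joints at [1.183, 0.3, 1.521, -0, 1.321, -0.067], TCP at [0.173, 0.522, 0.239] pointing down, gripper open.
Joint ranges: [-3.03, 3.03], [-0.79, 2.21], [0.23, 2.52], [-1.04, 4.18], [0, 3.07], [-2.55, 2.55]. Speed limits (rad/s): [2.22, 2.22, 2.57, 3.14, 3.14, 3.14].

### API

Orientations are given as a unit quaternion [w, x, y, z].
In Python, from bench import ctrl, camera gives the robot as it stands.
- The arm moves only by the tool apply_moves, never from a script. Its argument "targets" is a list of rows, each a list of 7 numbers: the turn, a rotation vector about the tool's x, y, z in rad, then the shift along the tool's x, y, z in mm, then the opening, from -1 (shut) to 1 (fully open). A call has 1 to 10 rows; each row shifts and turns the pose as measured when the row begins, along the tool's axes as they then stand; what a row does not reach is not made up. A row lasts 1/8 s, in which the tool goes at most 62.5 mm and 10.7 degrees, less where a joint would pass 70% of its speed; a pose out of reach is approached as far as the arm can. A call with a gripper value outside its range is refused whole. The fingers move at their own pace and stop on an object; "newtons" is the grip in N (left out, the last holds). Time passes only in rows, so rows that do not move let the fingers close. It gives the time, the measured TCP pose, the force and the opening at its end, in the units of the state.
- ctrl.sense(): the state, without advancing time (a new reading comes with each control period).
- camera(name): name is "side" or "top" or "wrist"; returns a dict with "pixels" (420x560x3 uint8, blue, green, red), "mtx" (3x3 intrinsics, pixels), "distortion" ([k1, k2, p1, p2, k3] as OpenCV has them; the pictures are not rectified), "R" (3x3) and "t" (3): a world point X has camera coordinates R X + t; the wrist camera has in their place "mount" (4x4, takes a point from camera to tool coordinates, whose origin is the TCP and whose axes are the flange's). Camera axes: x right, y down, z forward; pixel columns grow to the right and rows downward; lengths in m; the calibration is good to about 2 mm. A picture is of the moment at which its call begins: read the wrist's pose just before it. There is no depth.
- ctrl.job_done(): hands the job in, once; it reports no verdict.
The state is a dict: "time_s": time; "joints": joint angles; "qd": joint speeds; "tau": joint torques, N m; "eef_pos": TCP position; "tool_rot": TCP orientation; "force": force on the tool from outside, world axes, zero at the start; "moment": the same for the moment, N m; "width": opening from 0.0 (shut) to 1.0 (fully open).
Only numpy, scipy, OpenCV 4.12 (cv2) and the standard library are available. Lean on these libraries where they do the work, as an engineer would, in place of code of your own. Each camera call takes 0.05 s, during which the arm holds its last target.

## Working session

There is one attempt and no reset: what is moved stays moved. The work goes in short steps, Python scripts to look and compute and a tool call to move; the robot and the scene stay as the last step left them, time stands still between calls to the robot, and variables do not carry over. Pictures are saved under pics/ and viewed, and the job is handed in when it is done.

Besides the shell and the picture viewer there is one more tool, called after "Call:" as name([rows], argument=value, ...), one row to a line, values as JSON. apply_moves: Moves the arm, as the interface text tells. Its arguments: {"type":"object","properties":{"targets":{"type":"array","items":{"type":"array","items":{"type":"number"}}},"newtons":{"type":"number"}},"required":["targets"]}

```bash
ls; mkdir -p pics; cat > h.py <<'E'
import numpy as np, cv2
from bench import ctrl, camera
def ray(c,u,v):
    p=cv2.undistortPoints(np.array([[[u,v]]],float),np.array(c["mtx"]),np.array(c["distortion"]))[0,0]
    R=np.array(c["R"]);t=np.array(c["t"]).ravel()
    return -R.T@t, R.T@np.array([p[0],p[1],1.])
def onplane(c,u,v,z):
    o,d=ray(c,u,v); return o+d*(z-o[2])/d[2]
def proj(c,X):
    R=np.array(c["R"]);t=np.array(c["t"]).ravel()
    return cv2.projectPoints(np.array(X,float).reshape(-1,3),cv2.Rodrigues(R)[0],t,np.array(c["mtx"]),np.array(c["distortion"]))[0].reshape(-1,2)
def wristcam():
    s=ctrl.sense(); c=camera("wrist")
    from scipy.spatial.transform import Rotation as Ro
    w,x,y,z=s["tool_rot"]; Rt=Ro.from_quat([x,y,z,w]).as_matrix()
    T=np.eye(4);T[:3,:3]=Rt;T[:3,3]=s["eef_pos"]
    M=np.linalg.inv(T@np.array(c["mount"])); c["R"]=M[:3,:3];c["t"]=M[:3,3]
    return c
E
python3 - <<'E'
from h import *
s=ctrl.sense();print(s)
for n in ("side","top"):
    c=camera(n);cv2.imwrite(f"pics/{n}0.png",c["pixels"]);print(n,-np.array(c["R"]).T@np.array(c["t"]).ravel())
c=wristcam();cv2.imwrite("pics/wrist0.png",c["pixels"]);print(c["mount"])
E
```

```text
pics
{'time_s': 0.0, 'joints': array([ 1.18338319e+00,  3.00455447e-01,  1.52156889e+00,  1.29709499e-06,
        1.32073252e+00, -6.65740704e-02]), 'qd': array([ 1.18700673e-03,  2.10216552e-04, -3.67368168e-04,  1.75672383e-03,
       -9.37857198e-05,  2.21265861e-04]), 'tau': array([-2.63401989e-04, -5.43497014e+01, -3.61807215e+01, -3.74005901e-05,
        3.85214415e-03, -5.48463299e-05]), 'eef_pos': array([0.17335253, 0.52172692, 0.23873506]), 'tool_rot': array([-1.31613696e-04,  1.59732500e-01,  9.87160164e-01, -5.67027731e-04]), 'force': array([ 0.0381245 , -0.25820951, -0.52232234]), 'moment': array([0.02992069, 0.03523692, 0.00422788]), 'width': 0.998871305931562}
side [ 0.08519289 -0.63537747  0.94706023]
top [ 0.19857453 -0.02285535  1.58283576]
[[ 7.24221930e-05 -9.53844449e-01 -3.00301119e-01  7.80041082e-02]
 [ 9.99999923e-01  1.84600768e-04 -3.45180968e-04 -3.07159497e-04]
 [ 3.84684767e-04 -3.00301071e-01  9.53844389e-01 -1.34077525e-01]
 [ 0.00000000e+00  0.00000000e+00  0.00000000e+00  1.00000000e+00]]
```

View pics/side0.png

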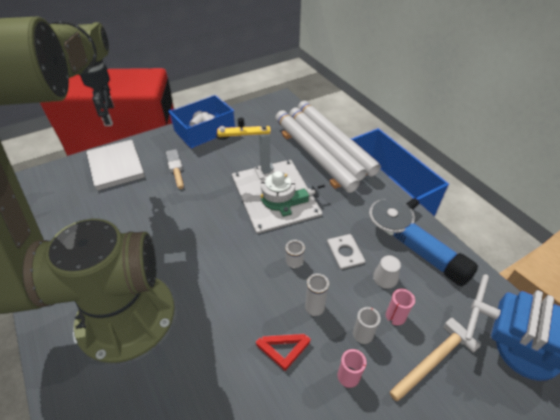

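View pics/top0.png

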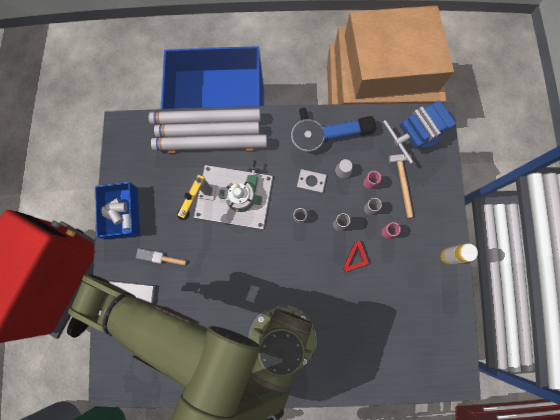

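View pics/wrist0.png

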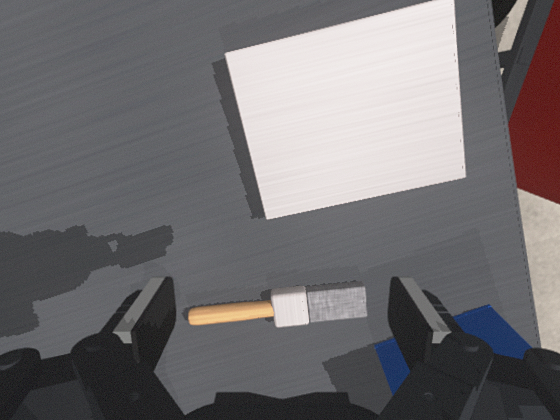

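Candidates, by top-view pixel: grey tubes at (300,215), (343,221) and (374,206); pink look-alikes at (373,180) and (391,230); white reducer cone at (345,168). From the heights, (374,206) looks like the 90 mm tube. I'll check it in a close crop.

```bash
python3 - <<'E'
import cv2,numpy as np
t=cv2.imread("pics/top0.png");s=cv2.imread("pics/side0.png")
a=cv2.resize(t[145:255,280:410],None,fx=3,fy=3,interpolation=cv2.INTER_CUBIC)
b=cv2.resize(s[230:390,270:420],None,fx=2.6,fy=2.6,interpolation=cv2.INTER_CUBIC)
H=max(a.shape[0],b.shape[0]);im=np.zeros((H,a.shape[1]+b.shape[1],3),np.uint8)
im[:a.shape[0],:a.shape[1]]=a;im[:b.shape[0],a.shape[1]:]=b;cv2.imwrite("pics/crop1.png",im)
a=cv2.resize(t[150:240,170:290],None,fx=4,fy=4,interpolation=cv2.INTER_CUBIC)
cv2.imwrite("pics/crop2.png",a)
a=cv2.resize(s[100:240,200:340],None,fx=4,fy=4,interpolation=cv2.INTER_CUBIC)
cv2.imwrite("pics/crop3.png",a)
E
```

```text
(no output)
```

View pics/crop1.png

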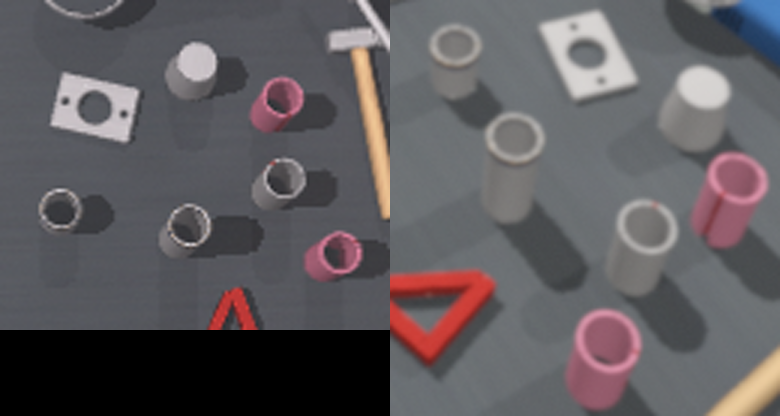

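View pics/crop2.png

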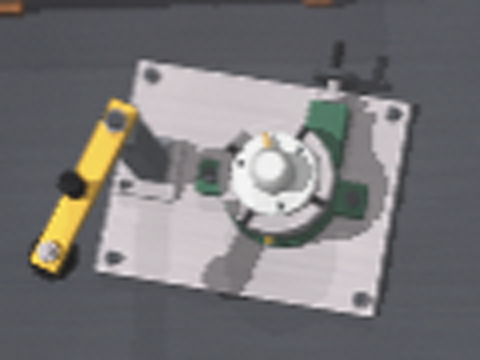

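View pics/crop3.png

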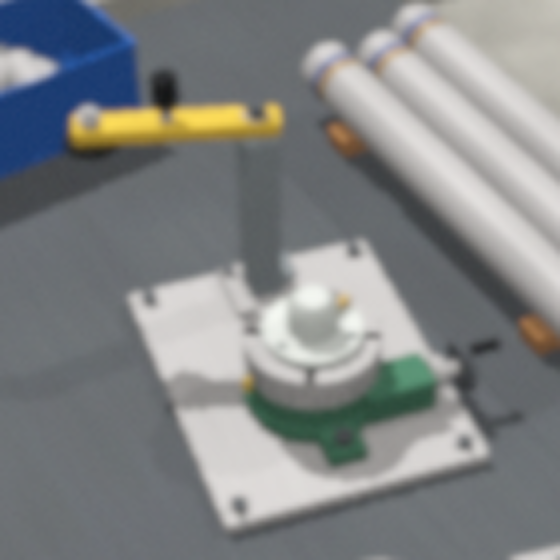

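The crop shows a red mark on the rim of the grey tube at top-view pixel ≈(371,198) and side-view pixel ≈(371,309). That is the notched tube. The other two grey tubes have no line, and the pink ones are decoys. Next I'll measure it and the fixture.

```bash
python3 - <<'E'
from h import *
T=camera("top");S=camera("side");p=lambda *a:print(*[np.round(x,4) if not isinstance(x,str) else x for x in a])
p("tube rim top",onplane(T,280+284/3,145+180/3,.09),"red",onplane(T,280+272/3,145+161/3,.09))
p("tube rim side",onplane(S,270+(645-390)/2.6,230+227/2.6,.09),"red",onplane(S,270+(655-390)/2.6,230+204/2.6,.09))
for n,u,v,z in (("long",188,226,.12),("short",61,209,.065),("pinkA",284,98,.09),("pinkB",341,249,.09),("cone",199,60,.072)): p(n,onplane(T,280+u/3,145+v/3,z))
for u,v in ((152,75),(395,113),(362,298),(114,257)): p("bolt",onplane(T,170+u/4,150+v/4,.015))
p("spig",onplane(T,170+271/4,150+167/4,.12),onplane(S,200+316/4,100+295/4,.12))
p("faceplate c",onplane(T,170+273/4,150+172/4,.088)); p("key",onplane(T,170+265/4,150+141/4,.098),onplane(S,200+343/4,100+300/4,.098))
p("pivot",onplane(T,170+117/4,150+118/4,.201),onplane(S,200+257/4,100+110/4,.201))
p("knob",onplane(T,170+70/4,150+184/4,.241),onplane(S,200+163/4,100+76/4,.241))
p("foot",onplane(T,170+48/4,150+250/4,.205),onplane(S,200+88/4,100+115/4,.205))
E
```

```text
tube rim top [ 0.4934 -0.3596  0.09  ] red [ 0.5181 -0.3459  0.09  ]
tube rim side [ 0.4943 -0.3605  0.09  ] red [ 0.5171 -0.3471  0.09  ]
long [ 0.4328 -0.2317  0.12  ]
short [ 0.4668 -0.0795  0.065 ]
pinkA [ 0.5998 -0.3663  0.09  ]
pinkB [ 0.4045 -0.4258  0.09  ]
cone [ 0.6575 -0.2632  0.072 ]
bolt [0.6715 0.2858 0.015 ]
bolt [0.6261 0.0408 0.015 ]
bolt [0.4398 0.0754 0.015 ]
bolt [0.4856 0.3204 0.015 ]
spig [0.5482 0.1523 0.12  ] [0.5534 0.1502 0.12  ]
faceplate c [0.551  0.1542 0.088 ]
key [0.5789 0.1607 0.098 ] [0.5813 0.1552 0.098 ]
pivot [0.5766 0.2797 0.201 ] [0.578  0.2824 0.201 ]
knob [0.5083 0.3102 0.241 ] [0.5111 0.3072 0.241 ]
foot [0.4582 0.3371 0.205 ] [0.4588 0.3382 0.205 ]
```

Both views agree within about 3 mm:

| Item | Measured (m / deg) |
|---|---|
| Tube | (0.494, -0.360), red line at about 29° world |
| Spigot | (0.551, 0.152) |
| Fixture yaw | about -10.5° |
| Pivot distance | 130 mm, as given |

Next I'll look at the key close up with the wrist camera, which is roughly on the way.

Call:
apply_moves([
  [0,0,0,-40,-20,-25,1],
  [0,0,0,-48,-24,-20,1],
  [0,0,0,-48,-24,-15,1],
  [0,0,0,-48,-24,0,1],
  [0,0,0,-48,-24,0,1],
  [0,0,0,-48,-24,0,1],
  [0,0,0,-48,-24,0,1],
  [0,0,0,-48,-24,0,1],
  [0,0,0,-48,-24,0,1],
  [0,0,0,-40,-20,0,1],
])

```text
time_s: 1.5
eef_pos: [0.5501, 0.1452, 0.301]
tool_rot: [0.0, 0.157, 0.988, -0.001]
force: [1.0, 0.7, -0.8]
width: 1.004
```

```bash
python3 - <<'E'
from h import *
s=ctrl.sense();print(s["time_s"],s["eef_pos"],s["qd"])
c=wristcam();cv2.imwrite("pics/wrist1.png",c["pixels"])
print(proj(c,[[.551,.153,.088],[.551,.153,.12],[.58,.158,.098]]))
E
```

```text
1.5 [0.55010224 0.14520961 0.30100098] [-0.55610062  0.40456212 -0.5148283   0.00334589  0.10482156 -0.55670481]
[[290.02198448 177.89155345]
 [290.7834139  185.7188007 ]
 [304.31976642 206.61071474]]
```

View pics/wrist1.png

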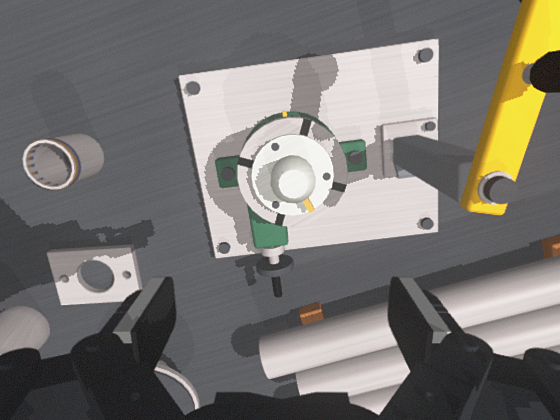

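The picture shows the spigot at about (292,178), the key from about (304,199) to (313,211), and the flange circle around the spigot.

```bash
python3 - <<'E'
from h import *
import pickle
c=wristcam();pickle.dump({k:np.array(c[k]) for k in c},open("w1.pkl","wb"))
I=c["pixels"];cv2.imwrite("pics/wrist1b.png",I)
cr=I[125:235,225:355];cv2.imwrite("pics/crop4.png",cv2.resize(cr,None,fx=6,fy=5.4,interpolation=cv2.INTER_CUBIC) if 0 else cv2.resize(cr,None,fx=5,fy=5,interpolation=cv2.INTER_CUBIC))
h=cv2.cvtColor(I,cv2.COLOR_BGR2HSV);m=cv2.inRange(h,(12,70,120),(32,255,255))
n,l,st,ce=cv2.connectedComponentsWithStats(m)
for i in range(1,n):
    if st[i][4]>15: print(st[i],ce[i],onplane(c,*ce[i],.098))
print(ctrl.sense()["eef_pos"])
E
```

```text
[ 465    0   95  211 8394] [516.51536812 101.8528711 ] [0.54884114 0.35762982 0.098     ]
[285 107   5   7  27] [286.92592593 109.96296296] [0.49193288 0.16605804 0.098     ]
[ 52 137  28  45 124] [ 72.52419355 155.78225806] [ 0.4696884  -0.03296711  0.098     ]
[305 194  13  16  97] [311.06185567 201.59793814] [0.5795672  0.16194752 0.098     ]
[556 241   4  12  38] [557.76315789 245.89473684] [0.69807597 0.37768781 0.098     ]
[302 307  24  15 186] [313.56989247 313.66666667] [0.6984707  0.12868248 0.098     ]
[0.55092889 0.14384587 0.30028733]
```

View pics/crop4.png

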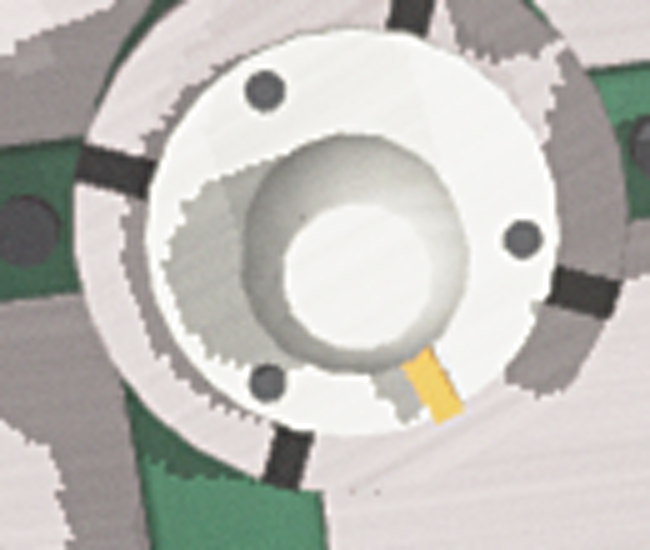

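```bash
python3 - <<'E'
from h import *
import pickle
c=pickle.load(open("w1.pkl","rb"))
f=lambda u,v,z:onplane(c,225+(u-2)/5,125+(v-2)/5,z)
P=np.array([f(u,v,.088)[:2] for u,v in((148,235),(557,240),(355,30),(350,435),(205,92),(505,110),(200,380),(488,385))])
A=np.c_[2*P,np.ones(len(P))];s=np.linalg.lstsq(A,(P**2).sum(1),rcond=None)[0];print("flange",s[:2],np.sqrt(s[2]+s[0]**2+s[1]**2))
Q=np.array([f(u,v,.12)[:2] for u,v in((284,277),(432,277),(358,204),(358,350))]);print("spig",Q.mean(0),Q.ptp(0) if hasattr(Q,'ptp') else Q.max(0)-Q.min(0))
a=f(465,408,.098);b=f(436,424,.098);i1=f(432,348,.098);i2=f(405,362,.098)
print(a,b,"w",np.linalg.norm(a-b))
for C in (s[:2],Q.mean(0)):
  o=(a+b)[:2]/2-C; print("r",np.linalg.norm(o),"ang",np.degrees(np.arctan2(o[1],o[0])))
for u,v in ((a,i1),(b,i2)): d=(u-v)[:2];print("edge",np.degrees(np.arctan2(d[1],d[0])))
I=c["pixels"]
# base plate edge yaw: bolts
for u,v in ((193,89),(425,55),(427,224),(224,248)): print(onplane(c,u,v,.015))
E
```

```text
flange [0.55024948 0.15491617] 0.039461409877438625
spig [0.55002981 0.15551879] [0.0250047 0.0247066]
[0.58593843 0.1665824  0.098     ] [0.58728675 0.16035621 0.098     ] w 0.006370511031907288
r 0.037355472435470174 ang 13.236197940386399
r 0.03743674902956439 ang 12.2613821597652
edge 10.851124872264979
edge 8.43796506588413
[0.44278478 0.07585929 0.015     ]
[0.48830377 0.32085551 0.015     ]
[0.6754224  0.28594099 0.015     ]
[0.62827175 0.04062753 0.015     ]
```

The seat is at about (0.550, 0.155). The flange radius reads 39.5 mm and the key end radius 37.4 mm, both matching the data. The key points at about 12° world, which is 22–23° in the fixture. Next is the tube.

```bash
cat >> h.py <<'E'
def state():
    from scipy.spatial.transform import Rotation as Ro
    s=ctrl.sense();w,x,y,z=s["tool_rot"];R=Ro.from_quat([x,y,z,w]).as_matrix();return s,R
def rows(goal,jawyaw,n):
    """n equal rows in tool axes: total world shift and yaw (deg)"""
    s,R=state();cur=np.degrees(np.arctan2(R[1,1],R[0,1]));dy=(jawyaw-cur+180)%360-180
    d=(np.array(goal)-s["eef_pos"])/n;y=np.radians(cur);st=np.radians(dy)/n
    print("t",s["time_s"],"cur",np.round(s["eef_pos"],4),"yaw",round(cur,2),"dyaw",round(dy,2),"tilt",np.round(R[:2,2],4),"F",np.round(s["force"],1),"w",round(float(s["width"]),3))
    for i in range(n):
        a=y+st*i
        ty=np.array([np.cos(a),np.sin(a)]);tx=np.array([-np.sin(a),np.cos(a)])  # tool x = jaw+90
        print([0,0,round(-st,3),round(1e3*d[:2]@tx,1),round(1e3*d[:2]@ty,1),round(-1e3*d[2],1)])
E
python3 - <<'E'
from h import *
rows([.494,-.36,.25],-36,12)
E
```

```text
t 1.6 cur [0.5509 0.1438 0.3003] yaw 71.73 dyaw -107.73 tilt [-0.     -0.0019] F [-1.   1.  -0.5] w 1.003
[0, 0, np.float64(0.157), np.float64(-8.7), np.float64(-41.4), np.float64(4.2)]
[0, 0, np.float64(0.157), np.float64(-15.0), np.float64(-39.5), np.float64(4.2)]
[0, 0, np.float64(0.157), np.float64(-21.0), np.float64(-36.7), np.float64(4.2)]
[0, 0, np.float64(0.157), np.float64(-26.4), np.float64(-33.0), np.float64(4.2)]
[0, 0, np.float64(0.157), np.float64(-31.3), np.float64(-28.4), np.float64(4.2)]
[0, 0, np.float64(0.157), np.float64(-35.3), np.float64(-23.2), np.float64(4.2)]
[0, 0, np.float64(0.157), np.float64(-38.5), np.float64(-17.4), np.float64(4.2)]
[0, 0, np.float64(0.157), np.float64(-40.7), np.float64(-11.2), np.float64(4.2)]
[0, 0, np.float64(0.157), np.float64(-42.0), np.float64(-4.7), np.float64(4.2)]
[0, 0, np.float64(0.157), np.float64(-42.2), np.float64(1.9), np.float64(4.2)]
[0, 0, np.float64(0.157), np.float64(-41.4), np.float64(8.5), np.float64(4.2)]
[0, 0, np.float64(0.157), np.float64(-39.6), np.float64(14.9), np.float64(4.2)]
```

Call:
apply_moves([
  [0,0,0.157,-9,-41,4,1],
  [0,0,0.157,-15,-40,4,1],
  [0,0,0.157,-21,-37,4,1],
  [0,0,0.157,-26,-33,4,1],
  [0,0,0.157,-31,-28,4,1],
  [0,0,0.157,-35,-23,4,1],
  [0,0,0.157,-38,-17,4,1],
  [0,0,0.157,-41,-11,4,1],
  [0,0,0.157,-42,-5,4,1],
  [0,0,0.157,-42,2,4,1],
])

```text
time_s: 2.85
eef_pos: [0.4917, -0.279, 0.2594]
tool_rot: [0.0, 0.823, 0.569, -0.0]
force: [0.1, -0.5, 0.0]
width: 0.997
```

```bash
python3 - <<'E'
from h import *
rows([.494,-.36,.25],-36,2)
E
```

```text
t 2.85 cur [ 0.4917 -0.279   0.2594] yaw -20.69 dyaw -15.31 tilt [-0.0004 -0.0008] F [ 0.1 -0.5  0. ] w 0.997
[0, 0, np.float64(0.134), np.float64(-37.5), np.float64(15.4), np.float64(4.7)]
[0, 0, np.float64(0.134), np.float64(-35.1), np.float64(20.2), np.float64(4.7)]
```

Call:
apply_moves([
  [0,0,0.134,-37,15,5,1],
  [0,0,0.134,-35,20,5,1],
  [0,0,0,0,0,0,1],
])

```text
time_s: 3.22
eef_pos: [0.4927, -0.3621, 0.2484]
tool_rot: [-0.0, 0.894, 0.448, -0.0]
force: [0.6, 0.7, 0.1]
width: 0.999
```

```bash
python3 - <<'E'
from h import *
import pickle
s,R=state();c=wristcam();pickle.dump({k:np.array(c[k]) for k in c},open("w2.pkl","wb"))
print(s["eef_pos"],s["qd"].round(2));cv2.imwrite("pics/wrist2.png",c["pixels"]);print(proj(c,[[.494,-.36,.09]]))
E
```

```text
[ 0.49269523 -0.3621094   0.24841619] [ 0.04 -0.03  0.02  0.01  0.   -0.02]
[[282.62245018 188.82515606]]
```

View pics/wrist2.png

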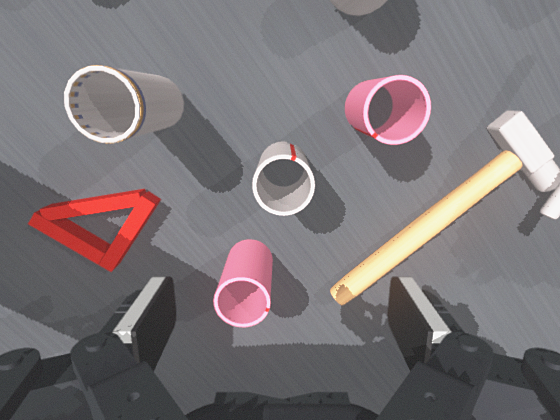

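The tube rim is centred at about (283,183), with the red line at (293,145–158), close to the prediction. I'll fit the rim.

```bash
python3 - <<'E'
from h import *
import pickle
c=pickle.load(open("w2.pkl","rb"));I=c["pixels"]
cv2.imwrite("pics/crop5.png",cv2.resize(I[130:225,235:335],None,fx=6,fy=6,interpolation=cv2.INTER_CUBIC))
h=cv2.cvtColor(I,cv2.COLOR_BGR2HSV);m=cv2.inRange(h,(0,120,60),(10,255,255))|cv2.inRange(h,(172,120,60),(180,255,255))
m[:130]=0;m[225:]=0;m[:,:235]=0;m[:,335:]=0
y,x=np.nonzero(m);print(sorted(set(y)),[(r,x[y==r].mean().round(1)) for r in sorted(set(y))])
for u,v in ((340,297),(112,265)): print(onplane(c,u,v,.03))
E
```

```text
[np.int64(144), np.int64(145), np.int64(146), np.int64(147), np.int64(148), np.int64(149), np.int64(150), np.int64(151), np.int64(152), np.int64(153), np.int64(154), np.int64(155), np.int64(156), np.int64(157), np.int64(158), np.int64(159), np.int64(160)] [(np.int64(144), np.float64(290.5)), (np.int64(145), np.float64(291.5)), (np.int64(146), np.float64(291.5)), (np.int64(147), np.float64(292.0)), (np.int64(148), np.float64(292.0)), (np.int64(149), np.float64(292.0)), (np.int64(150), np.float64(292.5)), (np.int64(151), np.float64(292.5)), (np.int64(152), np.float64(292.5)), (np.int64(153), np.float64(293.0)), (np.int64(154), np.float64(293.5)), (np.int64(155), np.float64(293.5)), (np.int64(156), np.float64(293.5)), (np.int64(157), np.float64(293.5)), (np.int64(158), np.float64(293.0)), (np.int64(159), np.float64(292.5)), (np.int64(160), np.float64(292.5))]
[ 0.46251896 -0.50705886  0.03      ]
[ 0.29120415 -0.33093418  0.03      ]
```

View pics/crop5.png

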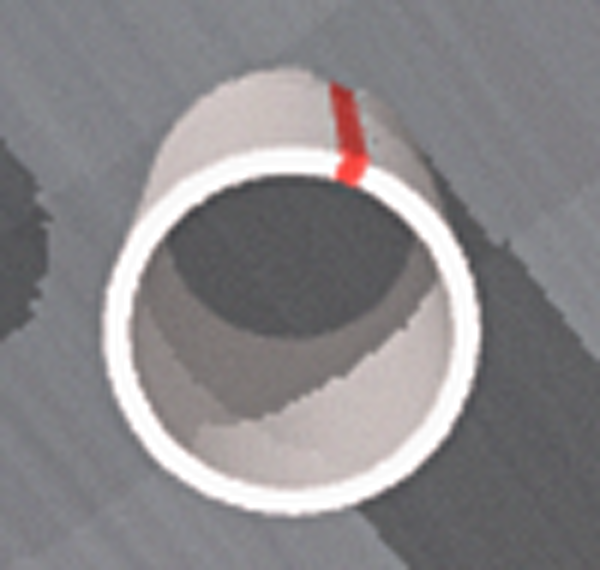

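```bash
python3 - <<'E'
from h import *
import pickle
c=pickle.load(open("w2.pkl","rb"))
f=lambda u,v:onplane(c,235+(u-2.5)/6,130+(v-2.5)/6,.09)[:2]
P=np.array([f(*a) for a in((103,330),(480,330),(290,147),(292,514))])
A=np.c_[2*P,np.ones(4)];s=np.linalg.lstsq(A,(P**2).sum(1),rcond=None)[0];print(s[:2],np.sqrt(s[2]+s[0]**2+s[1]**2))
P=np.array([f(*a) for a in((132,330),(455,330),(292,172),(292,488))])
A=np.c_[2*P,np.ones(4)];s=np.linalg.lstsq(A,(P**2).sum(1),rcond=None)[0];print(s[:2],np.sqrt(s[2]+s[0]**2+s[1]**2))
for u,v in((353,168),(356,155),(349,182)):
  d=f(u,v)-s[:2];print(d,np.degrees(np.arctan2(d[1],d[0])))
rows([s[0],s[1],.06],-36,4)
E
```

```text
[ 0.49604964 -0.35799181] 0.02577913171722044
[ 0.49641552 -0.35795994] 0.02213764445046407
[0.01994064 0.01345478] 34.00917928821417
[0.02128745 0.01461778] 34.47680947915041
[0.01840206 0.01225913] 33.67086087452166
t 3.275 cur [ 0.493  -0.3609  0.2489] yaw -36.61 dyaw 0.61 tilt [-0.0008  0.0001] F [-0.1 -0.5  0.4] w 0.999
[0, 0, np.float64(-0.003), np.float64(1.1), np.float64(0.2), np.float64(47.2)]
[0, 0, np.float64(-0.003), np.float64(1.1), np.float64(0.2), np.float64(47.2)]
[0, 0, np.float64(-0.003), np.float64(1.1), np.float64(0.3), np.float64(47.2)]
[0, 0, np.float64(-0.003), np.float64(1.1), np.float64(0.3), np.float64(47.2)]
```

Call:
apply_moves([
  [0,0,0,3,0,40,1],
  [0,0,0,1,0.5,45,1],
  [0,0,0,0,0,45,1],
  [0,0,0,0,0,40,1],
  [0,0,0,0,0,18,1],
  [0,0,0,0,0,0,1],
])

```text
time_s: 4.03
eef_pos: [0.4991, -0.3512, 0.0599]
tool_rot: [0.002, 0.89, 0.455, 0.001]
force: [0.4, -1.1, 0.3]
width: 1.003
```

```bash
python3 - <<'E'
from h import *
rows([.4955,-.3585,.058],-36.6,1)
E
```

```text
t 4.025 cur [ 0.4991 -0.3512  0.0599] yaw -35.82 dyaw -0.78 tilt [ 0.0039 -0.0024] F [ 0.4 -1.1  0.3] w 1.003
[0, 0, np.float64(0.014), np.float64(-8.0), np.float64(1.3), np.float64(1.9)]
```

Call:
apply_moves([
  [0,0,0,-8,1,2,1],
  [0,0,0,0,0,0,1],
])

```text
time_s: 4.28
eef_pos: [0.4962, -0.3593, 0.0609]
tool_rot: [0.004, 0.89, 0.456, 0.002]
force: [-0.8, -0.0, -0.5]
width: 0.998
```

```bash
python3 - <<'E'
from h import *
rows([.4955,-.3585,.058],-36.6,1)
E
```

```text
t 4.275 cur [ 0.4962 -0.3593  0.0609] yaw -35.76 dyaw -0.84 tilt [ 0.0073 -0.0052] F [-0.8 -0.  -0.5] w 0.998
[0, 0, np.float64(0.015), np.float64(0.2), np.float64(-1.1), np.float64(2.9)]
```

```bash
cat >> h.py <<'E'
def tiltfix():
    s,R=state();z=R[:,2];w=np.cross(z,[0,0,-1]);print("tiltfix tool",np.round(R.T@w,4))
E
```

Call:
apply_moves([
  [0.009,0,0,0,-1,3,1],
  [0,0,0,0,0,0,1],
])

```text
time_s: 4.53
eef_pos: [0.4958, -0.3592, 0.0592]
tool_rot: [0.001, 0.89, 0.456, 0.0]
force: [-0.5, 0.0, -0.2]
width: 1.0
```

```bash
python3 - <<'E'
from h import *
rows([.4955,-.3585,.058],-36.6,1);tiltfix()
E
```

```text
t 4.525 cur [ 0.4958 -0.3592  0.0592] yaw -35.78 dyaw -0.82 tilt [ 0.0012 -0.0008] F [-0.5  0.  -0.2] w 1.0
[0, 0, np.float64(0.014), np.float64(0.5), np.float64(-0.6), np.float64(1.2)]
tiltfix tool [0.0014 0.     0.    ]
```

Call:
apply_moves([
  [0,0,0,0,0,0,-1],
  [0,0,0,0,0,0,-1],
  [0,0,0,0,0,0,-1],
  [0,0,0,0,0,0,-1],
  [0,0,0,0,0,0,-1],
  [0,0,0,0,0,0,-1],
  [0,0,0,0,0,0,-1],
], newtons=50)

```text
time_s: 5.4
eef_pos: [0.4959, -0.3593, 0.0596]
tool_rot: [0.001, 0.89, 0.456, 0.0]
force: [-0.2, -0.5, 2.0]
width: 0.59
```

```bash
python3 - <<'E'
from h import *
rows([.4955,-.3585,.25],-36.6,1);tiltfix()
E
```

```text
t 5.4 cur [ 0.4959 -0.3593  0.0596] yaw -35.77 dyaw -0.83 tilt [ 0.0015 -0.0012] F [-0.2 -0.5  2. ] w 0.59
[0, 0, np.float64(0.014), np.float64(0.4), np.float64(-0.8), np.float64(-190.4)]
tiltfix tool [ 0.002   0.0001 -0.    ]
```

The grip is on: width 0.59 × 85 ≈ 50 mm. Now lift and carry.

Call:
apply_moves([
  [0,0,0,0,0,-15,-1],
  [0,0,0,0,0,-40,-1],
  [0,0,0,0,0,-50,-1],
  [0,0,0,0,0,-50,-1],
  [0,0,0,0,0,-40,-1],
])

```text
time_s: 6.02
eef_pos: [0.4943, -0.3579, 0.2596]
tool_rot: [-0.002, 0.89, 0.456, -0.001]
force: [0.4, -0.4, -2.8]
width: 0.588
```

```bash
python3 - <<'E'
from h import *
rows([.550,.155,.25],-57.8,11);tiltfix()
E
```

```text
t 6.025 cur [ 0.4943 -0.3579  0.2596] yaw -35.78 dyaw -22.02 tilt [-0.0039  0.0034] F [ 0.4 -0.4 -2.8] w 0.588
[0, 0, np.float64(0.035), np.float64(40.8), np.float64(-23.1), np.float64(0.9)]
[0, 0, np.float64(0.035), np.float64(40.0), np.float64(-24.6), np.float64(0.9)]
[0, 0, np.float64(0.035), np.float64(39.1), np.float64(-25.9), np.float64(0.9)]
[0, 0, np.float64(0.035), np.float64(38.1), np.float64(-27.3), np.float64(0.9)]
[0, 0, np.float64(0.035), np.float64(37.2), np.float64(-28.6), np.float64(0.9)]
[0, 0, np.float64(0.035), np.float64(36.1), np.float64(-29.9), np.float64(0.9)]
[0, 0, np.float64(0.035), np.float64(35.1), np.float64(-31.1), np.float64(0.9)]
[0, 0, np.float64(0.035), np.float64(34.0), np.float64(-32.3), np.float64(0.9)]
[0, 0, np.float64(0.035), np.float64(32.8), np.float64(-33.5), np.float64(0.9)]
[0, 0, np.float64(0.035), np.float64(31.6), np.float64(-34.6), np.float64(0.9)]
[0, 0, np.float64(0.035), np.float64(30.4), np.float64(-35.7), np.float64(0.9)]
tiltfix tool [-0.0052 -0.0005 -0.    ]
```

Call:
apply_moves([
  [-0.005,0,0.035,41,-23,1,-1],
  [0,0,0.035,40,-25,1,-1],
  [0,0,0.035,39,-26,1,-1],
  [0,0,0.035,38,-27,1,-1],
  [0,0,0.035,37,-29,1,-1],
  [0,0,0.035,36,-30,1,-1],
  [0,0,0.035,35,-31,1,-1],
  [0,0,0.035,34,-32,1,-1],
  [0,0,0.035,33,-33,1,-1],
  [0,0,0.035,25,-28,1,-1],
])

```text
time_s: 7.28
eef_pos: [0.5458, 0.1106, 0.2599]
tool_rot: [0.004, 0.958, 0.286, 0.005]
force: [0.8, -0.3, -1.9]
width: 0.593
```

```bash
python3 - <<'E'
from h import *
rows([.550,.155,.25],-57.8,2);tiltfix()
E
```

```text
t 7.275 cur [0.5458 0.1106 0.2599] yaw -56.72 dyaw -1.08 tilt [ 0.0108 -0.0042] F [ 0.8 -0.3 -1.9] w 0.593
[0, 0, np.float64(0.009), np.float64(13.9), np.float64(-17.4), np.float64(5.0)]
[0, 0, np.float64(0.009), np.float64(13.8), np.float64(-17.5), np.float64(5.0)]
tiltfix tool [ 0.0095 -0.0067  0.    ]
```

Call:
apply_moves([
  [0.009,-0.007,0.01,14,-17,5,-1],
  [0,0,0.01,9,-11,5,-1],
  [0,0,0,0,0,0,-1],
  [0,0,0,0,0,0,-1],
])

```text
time_s: 7.78
eef_pos: [0.5492, 0.1491, 0.2513]
tool_rot: [0.0, 0.961, 0.278, 0.0]
force: [-0.2, 0.1, -3.0]
width: 0.589
```

```bash
python3 - <<'E'
from h import *
rows([.550,.155,.25],-57.8,1);tiltfix()
c=wristcam();cv2.imwrite("pics/wrist3.png",c["pixels"])
T=camera("top");S=camera("side");a=cv2.resize(T["pixels"][130:250,180:300],None,fx=3.3,fy=3.3,interpolation=cv2.INTER_CUBIC);b=cv2.resize(S["pixels"][90:210,220:340],None,fx=3.3,fy=3.3,interpolation=cv2.INTER_CUBIC)
cv2.imwrite("pics/ts3.png",np.hstack([a,b]))
E
```

```text
t 7.775 cur [0.5492 0.1491 0.2513] yaw -57.77 dyaw -0.03 tilt [ 0.0009 -0.0005] F [-0.2  0.1 -3. ] w 0.589
[0, 0, np.float64(0.0), np.float64(3.8), np.float64(-4.6), np.float64(1.3)]
tiltfix tool [ 0.0009 -0.0005 -0.    ]
```

View pics/wrist3.png

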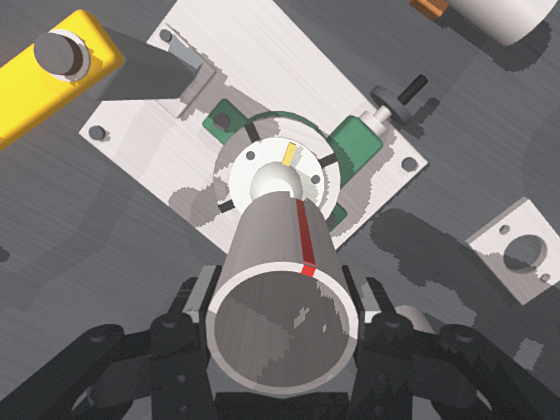

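View pics/ts3.png

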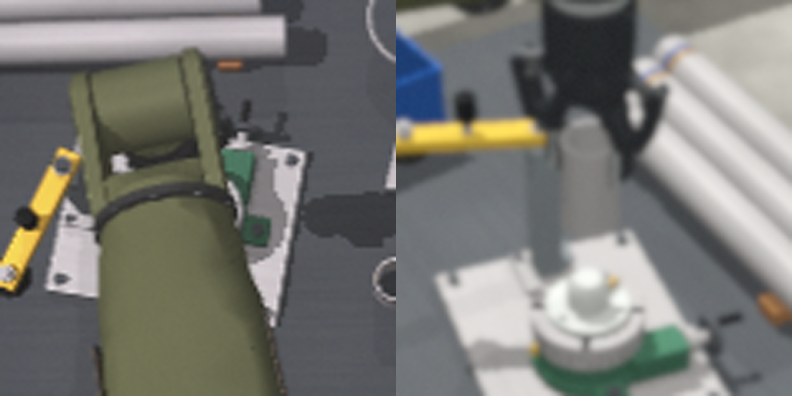

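This view shows the key at (290,153), the spigot at (275,180), and the red line running down to the rim at (308,270). I'll measure all of them in this one frame.

```bash
python3 - <<'E'
from h import *
import pickle
c=wristcam();pickle.dump({k:np.array(c[k]) for k in c},open("w3.pkl","wb"));I=c["pixels"]
cv2.imwrite("pics/crop6.png",cv2.resize(I[250:405,195:370],None,fx=4,fy=4,interpolation=cv2.INTER_CUBIC))
cv2.imwrite("pics/crop7.png",cv2.resize(I[120:215,205:350],None,fx=5,fy=5,interpolation=cv2.INTER_CUBIC))
E
```

```text
(no output)
```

View pics/crop6.png

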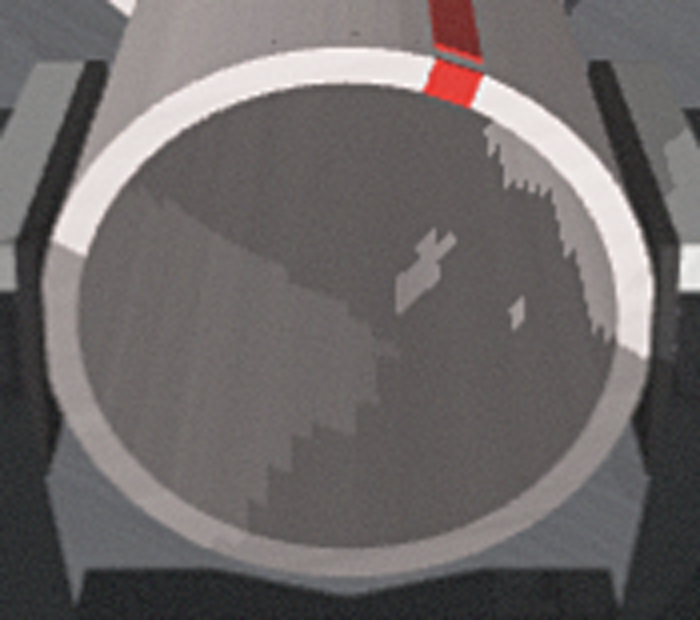

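View pics/crop7.png

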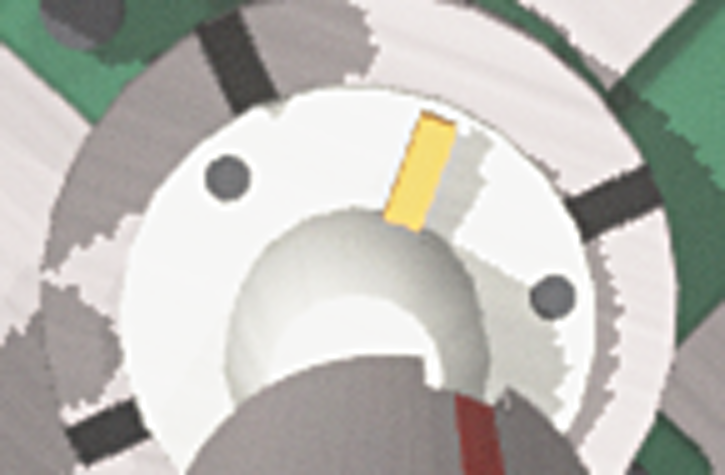

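```bash
python3 - <<'E'
from h import *
import pickle
c=pickle.load(open("w3.pkl","rb"))
g=lambda u,v,z:onplane(c,205+(u-2)/5,120+(v-2)/5,z)[:2]
f=lambda u,v,z:onplane(c,195+(u-1.5)/4,250+(v-1.5)/4,z)[:2]
def circ(P):
    P=np.array(P);A=np.c_[2*P,np.ones(len(P))];s=np.linalg.lstsq(A,(P**2).sum(1),rcond=None)[0];return s[:2],np.sqrt(s[2]+s[0]**2+s[1]**2)
an=lambda d:np.degrees(np.arctan2(d[1],d[0])).round(2)
zr=.2513+.0304
C,r=circ([f(u,v,zr) for u,v in((43,290),(655,300),(345,46),(350,577),(130,125),(575,120))]);print("rim",C,r)
C2,r2=circ([f(u,v,zr) for u,v in((78,310),(617,310),(345,84),(350,547))]);print("in",C2,r2)
for C_ in (C,C2):
  for p in((455,82),(458,67),(450,97)): print("red",an(f(*p,zr)-C_),end=" ")
F,rf=circ([g(u,v,.088) for u,v in((122,310),(596,320),(360,85),(185,170),(520,150),(570,225))]);print("\nflange",F,rf)
Fs,rs=circ([g(u,v,.088+.011) for u,v in((226,355),(492,370),(360,208))]);
o=g(440,118,.098);i=g(403,222,.098);print("key end",o,np.linalg.norm(o-F),"ang from flange",an(o-F),"axis",an(o-i), "edges",an(g(457,124,.098)-g(421,230,.098)),an(g(420,112,.098)-g(384,218,.098)))
E=ctrl.sense()["eef_pos"];print("tcp",E)
zb=E[2]-.0596
# notch at lower end: gap between (430,388) and (503,392) approx
n1=g(428,372,zb);n2=g(508,392,zb);print("notch",n1,n2,np.linalg.norm(n1-n2),"ang",an((n1+n2)/2-C))
E
```

```text
rim [0.55027111 0.15020211] 0.025447211633628574
in [0.54999304 0.15034186] 0.022217195697067812
red 12.07 red 12.64 red 11.8 red 11.6 red 12.2 red 11.3 
flange [0.55047987 0.15539297] 0.03923540655832154
key end [0.58762806 0.16363508] 0.03805155388328389 ang from flange 12.51 axis 12.91 edges 13.91 13.56
tcp [0.54931852 0.14921035 0.25117103]
notch [0.57203388 0.15849366] [0.57480518 0.14982291] 0.00910285973991765 ang 9.7
```

The measurements agree: red line at 12.0°, key at 12.7°, and the tube axis is 1 mm off the TCP in each axis. That puts the TCP target at (0.5498, 0.1543), yaw -57.1°. Seated TCP height should be 0.1476. If the tube stood on the key it would be 0.1576.

```bash
python3 - <<'E'
from h import *
rows([.5498,.1543,.19],-57.1,2);tiltfix()
E
```

```text
t 7.975 cur [0.5493 0.1492 0.2512] yaw -57.8 dyaw 0.7 tilt [ 0.0009 -0.0004] F [-0.2  0.4 -2.4] w 0.589
[0, 0, np.float64(-0.006), np.float64(1.6), np.float64(-2.0), np.float64(30.6)]
[0, 0, np.float64(-0.006), np.float64(1.6), np.float64(-2.0), np.float64(30.6)]
tiltfix tool [ 0.0008 -0.0005  0.    ]
```

Call:
apply_moves([
  [0,0,-0.012,3,-4,20,-1],
  [0,0,0,0,0,25,-1],
  [0,0,0,0,0,10,-1],
  [0,0,0,0,0,0,-1],
  [0,0,0,0,0,0,-1],
])

```text
time_s: 8.6
eef_pos: [0.5508, 0.1528, 0.1971]
tool_rot: [0.0, 0.959, 0.282, 0.002]
force: [-0.4, 0.3, -2.5]
width: 0.582
```

```bash
python3 - <<'E'
from h import *
rows([.5498,.1543,.19],-57.1,1);tiltfix()
E
```

```text
t 8.6 cur [0.5508 0.1528 0.1971] yaw -57.2 dyaw 0.1 tilt [0.0042 0.0002] F [-0.4  0.3 -2.5] w 0.582
[0, 0, np.float64(-0.002), np.float64(-0.0), np.float64(-1.7), np.float64(7.1)]
tiltfix tool [ 0.0021 -0.0036  0.    ]
```

Call:
apply_moves([
  [0.002,-0.004,0,0,-1.7,7,-1],
  [0,0,0,0,0,0,-1],
  [0,0,0,0,0,0,-1],
])

```text
time_s: 8.98
eef_pos: [0.5502, 0.1544, 0.1909]
tool_rot: [0.0, 0.959, 0.282, 0.001]
force: [0.5, 0.4, -4.0]
width: 0.584
```

```bash
python3 - <<'E'
from h import *
rows([.5498,.1543,.165],-57.1,1);tiltfix()
E
```

```text
t 8.975 cur [0.5502 0.1544 0.1909] yaw -57.21 dyaw 0.11 tilt [0.0013 0.0001] F [ 0.5  0.4 -4. ] w 0.584
[0, 0, np.float64(-0.002), np.float64(-0.4), np.float64(-0.1), np.float64(25.9)]
tiltfix tool [ 0.0007 -0.0012 -0.    ]
```

Call:
apply_moves([
  [0,0,0,0,0,6,-1],
  [0,0,0,0,0,6,-1],
  [0,0,0,0,0,6,-1],
  [0,0,0,0,0,5,-1],
  [0,0,0,0,0,0,-1],
  [0,0,0,0,0,0,-1],
])

```text
time_s: 9.72
eef_pos: [0.5502, 0.1544, 0.166]
tool_rot: [0.0, 0.959, 0.282, 0.0]
force: [-0.3, -0.4, -2.9]
width: 0.588
```

```bash
python3 - <<'E'
from h import *
rows([.5498,.1543,.1476],-57.1,1);tiltfix();print(ctrl.sense()["moment"])
E
```

```text
t 9.725 cur [0.5502 0.1544 0.166 ] yaw -57.2 dyaw 0.1 tilt [ 0.0009 -0.0001] F [-0.3 -0.4 -2.9] w 0.588
[0, 0, np.float64(-0.002), np.float64(-0.4), np.float64(-0.1), np.float64(18.4)]
tiltfix tool [ 0.0006 -0.0007 -0.    ]
[-0.02635579  0.06728628 -0.02637914]
```

Call:
apply_moves([
  [0,0,0,0,0,3,-1],
  [0,0,0,0,0,3,-1],
  [0,0,0,0,0,3,-1],
  [0,0,0,0,0,2,-1],
  [0,0,0,0,0,1,-1],
])

```text
time_s: 10.35
eef_pos: [0.5503, 0.1544, 0.1535]
tool_rot: [0.0, 0.959, 0.282, 0.001]
force: [0.2, -0.3, -1.9]
width: 0.582
```

```bash
python3 - <<'E'
from h import *
rows([.5498,.1543,.1476],-57.1,1);tiltfix();print(ctrl.sense()["moment"])
E
```

```text
t 10.35 cur [0.5503 0.1544 0.1535] yaw -57.2 dyaw 0.1 tilt [0.0015 0.    ] F [ 0.2 -0.3 -1.9] w 0.582
[0, 0, np.float64(-0.002), np.float64(-0.5), np.float64(-0.1), np.float64(5.9)]
tiltfix tool [ 0.0008 -0.0013 -0.    ]
[ 0.01770502 -0.01718626  0.02408894]
```

The tube is 4 mm below the key-top level with no contact force, so the notch is over the key. I'll go down gently.

Call:
apply_moves([
  [0,0,0,0,0,2,-1],
  [0,0,0,0,0,1.5,-1],
  [0,0,0,0,0,1,-1],
  [0,0,0,0,0,1,-1],
  [0,0,0,0,0,0,-1],
])

```text
time_s: 10.98
eef_pos: [0.5504, 0.1545, 0.1477]
tool_rot: [0.0, 0.959, 0.282, 0.001]
force: [-1.0, -0.9, -2.9]
width: 0.59
```

```bash
python3 - <<'E'
from h import *
rows([.5498,.1543,.1476],-57.1,1);tiltfix();print(ctrl.sense()["moment"])
E
```

```text
t 10.975 cur [0.5504 0.1545 0.1477] yaw -57.2 dyaw 0.1 tilt [0.0017 0.0001] F [-1.  -0.9 -2.9] w 0.59
[0, 0, np.float64(-0.002), np.float64(-0.6), np.float64(-0.2), np.float64(0.1)]
tiltfix tool [ 0.0008 -0.0015 -0.    ]
[-0.01663892  0.05508396 -0.01056895]
```

Call:
apply_moves([
  [0,0,0,0,0,0.7,-1],
  [0,0,0,0,0,0.7,-1],
  [0,0,0,0,0,0,-1],
])

```text
time_s: 11.35
eef_pos: [0.5507, 0.1546, 0.1477]
tool_rot: [0.0, 0.959, 0.282, 0.002]
force: [-0.4, -0.3, -2.9]
width: 0.589
```

```bash
python3 - <<'E'
from h import *
rows([.5498,.1543,.1476],-57.1,1);print(ctrl.sense()["moment"])
E
```

```text
t 11.35 cur [0.5507 0.1546 0.1477] yaw -57.2 dyaw 0.1 tilt [0.0031 0.0006] F [-0.4 -0.3 -2.9] w 0.589
[0, 0, np.float64(-0.002), np.float64(-0.9), np.float64(-0.2), np.float64(0.1)]
[-0.05890793 -0.02869868 -0.01239214]
```

Call:
apply_moves([
  [0,0,0,-0.8,0,1.8,-1],
  [0,0,0,0,0,0,-1],
])

```text
time_s: 11.6
eef_pos: [0.5508, 0.1546, 0.1477]
tool_rot: [-0.0, 0.959, 0.282, 0.003]
force: [-1.9, -0.1, -4.8]
width: 0.587
```

```bash
python3 - <<'E'
from h import *
rows([.5498,.1543,.1476],-57.1,1);print(ctrl.sense()["moment"])
c=wristcam();cv2.imwrite("pics/wrist4.png",c["pixels"])
E
```

```text
t 11.6 cur [0.5508 0.1546 0.1477] yaw -57.2 dyaw 0.1 tilt [0.0065 0.002 ] F [-1.9 -0.1 -4.8] w 0.587
[0, 0, np.float64(-0.002), np.float64(-1.0), np.float64(-0.3), np.float64(0.1)]
[-0.12592363  0.38612596  0.04969574]
```

View pics/wrist4.png

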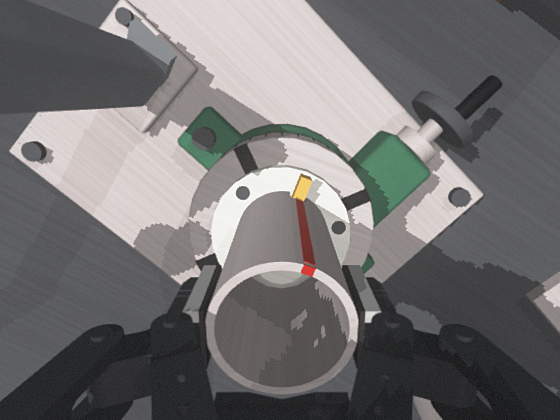

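The TCP stalls at 0.1477, where home was predicted at 0.1476. The picture shows the notch straddling the key at (302,187), with the red line directly above it. Release.

Call:
apply_moves([
  [0,0,0,0,0,0,1],
  [0,0,0,0,0,0,1],
  [0,0,0,0,0,0,1],
  [0,0,0,0,0,0,1],
  [0,0,0,0,0,0,1],
])

```text
time_s: 12.28
eef_pos: [0.5511, 0.1546, 0.1474]
tool_rot: [0.0, 0.959, 0.282, 0.004]
force: [-0.4, 0.8, 0.1]
width: 1.0
```

```bash
python3 - <<'E'
from h import *
rows([.5507,.1546,.26],-57.1,1);tiltfix()
E
```

```text
t 12.275 cur [0.5511 0.1546 0.1474] yaw -57.2 dyaw 0.1 tilt [0.0068 0.0018] F [-0.4  0.8  0.1] w 1.0
[0, 0, np.float64(-0.002), np.float64(-0.3), np.float64(-0.2), np.float64(-112.6)]
tiltfix tool [ 0.0022 -0.0067  0.    ]
```

Call:
apply_moves([
  [0.002,-0.007,0,0,0,-15,1],
  [0,0,0,0,0,-40,1],
  [0,0,0,0,0,-50,1],
  [0,0,0,0,0,-45,1],
  [0,0,0,0,0,0,1],
])

```text
time_s: 12.9
eef_pos: [0.5507, 0.1545, 0.3015]
tool_rot: [0.0, 0.959, 0.282, -0.001]
force: [1.0, -0.0, -0.9]
width: 1.001
```

```bash
python3 - <<'E'
from h import *
rows([.5507,.1546,.30],-57.1,1);tiltfix()
import pickle
c=wristcam();I=c["pixels"];pickle.dump({k:np.array(c[k]) for k in c},open("w5.pkl","wb"))
cv2.imwrite("pics/wrist5.png",I)
S=camera("side");b=cv2.resize(S["pixels"][90:210,200:340],None,fx=5,fy=5,interpolation=cv2.INTER_CUBIC);cv2.imwrite("pics/side5.png",b)
print(proj(S,[[.5505,.1548,.178],[.5505,.1548,.188]]))
E
```

```text
t 12.9 cur [0.5507 0.1545 0.3015] yaw -57.21 dyaw 0.11 tilt [-0.0016 -0.0006] F [ 1.  -0.  -0.9] w 1.001
[0, 0, np.float64(-0.002), np.float64(0.1), np.float64(-0.1), np.float64(1.5)]
tiltfix tool [-0.0003  0.0017 -0.    ]
[[277.37584341 158.6933411 ]
 [277.36808834 156.08388503]]
```

View pics/wrist5.png

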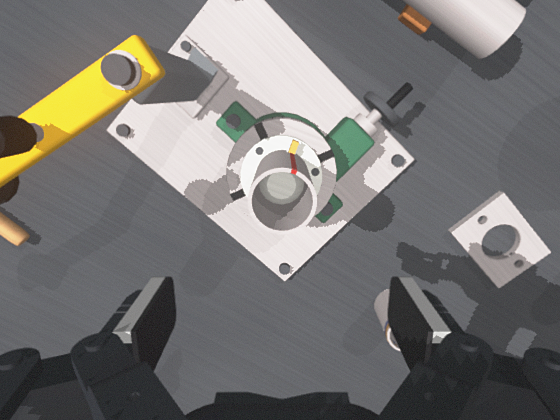

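View pics/side5.png

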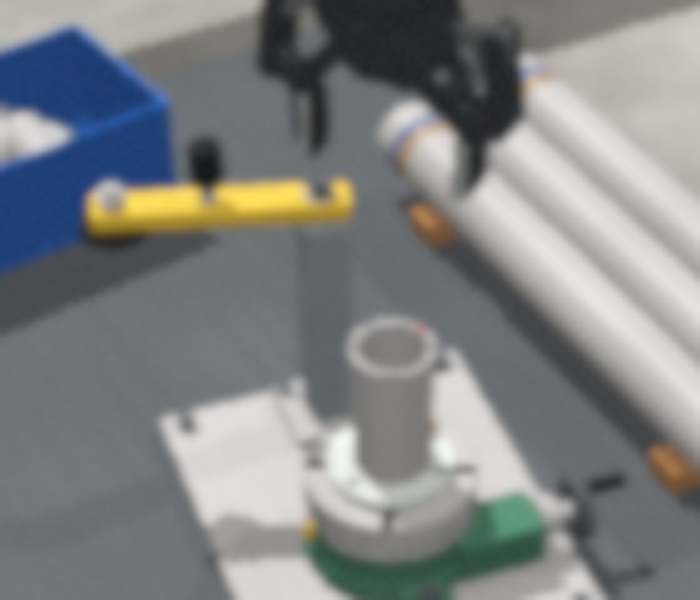

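The tube is home. The side-view rim centre is at (278.4,159.4), against (277.4,158.7) predicted for a seated rim; a tube on the key would read 156.1. The keeper knob is at about (0.5097, 0.3087), 69.6 mm from the pivot, as it should be. Next I'll go above it with the jaws across the swing direction.

```bash
python3 - <<'E'
from h import *
rows([.5097,.3087,.30],-95,4)
E
```

```text
t 13.0 cur [0.5499 0.1543 0.2978] yaw -57.21 dyaw -37.79 tilt [-0.0074 -0.0019] F [ 0.1 -0.4 -0.1] w 0.999
[0, 0, np.float64(0.165), np.float64(12.5), np.float64(-37.9), np.float64(-0.6)]
[0, 0, np.float64(0.165), np.float64(6.1), np.float64(-39.4), np.float64(-0.6)]
[0, 0, np.float64(0.165), np.float64(-0.5), np.float64(-39.9), np.float64(-0.6)]
[0, 0, np.float64(0.165), np.float64(-7.0), np.float64(-39.3), np.float64(-0.6)]
```

Call:
apply_moves([
  [0,0,0.165,12,-38,-2,1],
  [0,0,0.165,6,-39,-2,1],
  [0,0,0.165,0,-40,0,1],
  [0,0,0.165,-7,-36,0,1],
  [0,0,0,0,0,0,1],
  [0,0,0,0,0,0,1],
])

```text
time_s: 13.75
eef_pos: [0.5085, 0.3083, 0.292]
tool_rot: [0.005, 0.998, -0.054, -0.01]
force: [0.2, 0.4, 0.4]
width: 1.0
```

```bash
python3 - <<'E'
from h import *
rows([.5097,.3087,.219],-95,1);tiltfix();print(ctrl.sense()["joints"].round(2))
c=wristcam();cv2.imwrite("pics/wrist6.png",c["pixels"])
print(proj(c,[[.5097,.3087,.241]]))
E
```

```text
t 13.75 cur [0.5085 0.3083 0.292 ] yaw -96.2 dyaw 1.2 tilt [-0.0205 -0.0079] F [0.2 0.4 0.4] w 1.0
[0, 0, np.float64(-0.021), np.float64(1.1), np.float64(-0.6), np.float64(73.0)]
tiltfix tool [ 0.0101  0.0196 -0.    ]
[0.48 0.38 1.29 0.   1.49 2.16]
[[279.22028288 237.0605156 ]]
```

View pics/wrist6.png

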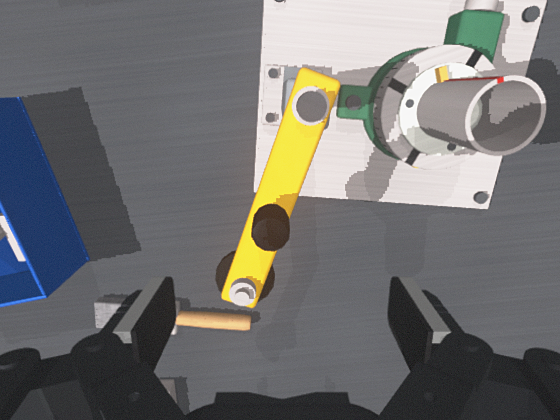

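```bash
python3 - <<'E'
from h import *
import pickle
c=wristcam();I=c["pixels"];b=cv2.resize(I[180:270,220:330],None,fx=6,fy=6,interpolation=cv2.INTER_CUBIC)
b=cv2.convertScaleAbs(b,alpha=2.0,beta=20);cv2.imwrite("pics/crop8.png",b)
pickle.dump({k:np.array(c[k]) for k in c},open("w6.pkl","wb"))
g=cv2.cvtColor(I,cv2.COLOR_BGR2GRAY);m=(g<60).astype(np.uint8);n,l,st,ce=cv2.connectedComponentsWithStats(m)
i=l[230,270];print(st[i],ce[i])
for z in (.241,):print(onplane(c,271,233,z))
E
```

```text
[     0      0    560    420 192094] [290.65534582 181.25224109]
[0.51254843 0.31276691 0.241     ]
```

View pics/crop8.png

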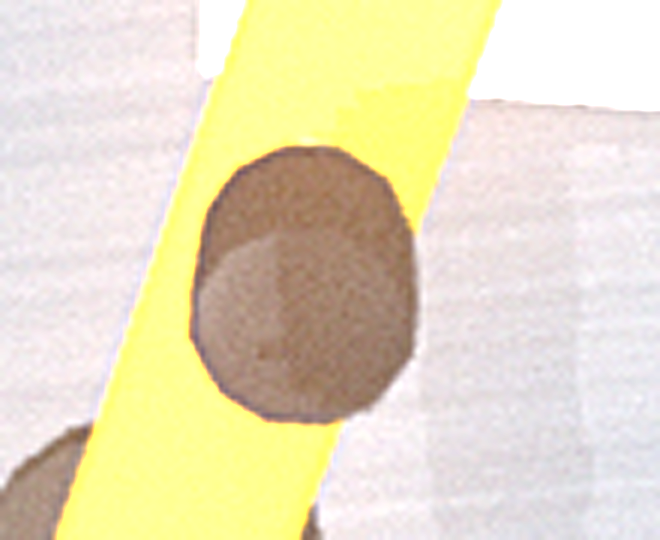

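Call:
apply_moves([
  [0.01,0.02,-0.02,0,0,0,1],
  [0,0,0,2,-4,20,1],
  [0,0,0,0,0,0,1],
])

```text
time_s: 14.22
eef_pos: [0.5119, 0.31, 0.2724]
tool_rot: [-0.001, 0.999, -0.044, 0.002]
force: [-0.4, 0.9, 0.8]
width: 0.997
```

```bash
python3 - <<'E'
from h import *
rows([.5115,.3115,.219],-95,1);tiltfix()
E
```

```text
t 14.225 cur [0.5119 0.31   0.2724] yaw -95.0 dyaw -0.0 tilt [0.004  0.0015] F [-0.4  0.9  0.8] w 0.997
[0, 0, np.float64(0.0), np.float64(-0.5), np.float64(-1.5), np.float64(53.4)]
tiltfix tool [-0.0019 -0.0039 -0.    ]
```

Call:
apply_moves([
  [-0.002,-0.004,0,0,-1,20,1],
  [0,0,0,0,0,20,1],
  [0,0,0,0,0,12,1],
  [0,0,0,0,0,0,-0.1],
  [0,0,0,0,0,0,-0.1],
  [0,0,0,0,0,0,-0.1],
  [0,0,0,0,0,0,-0.1],
  [0,0,0,0,0,0,-0.1],
], newtons=20)

```text
time_s: 15.22
eef_pos: [0.5129, 0.3106, 0.2202]
tool_rot: [-0.001, 0.999, -0.043, 0.002]
force: [0.2, 0.1, 0.6]
width: 0.45
```

```bash
python3 - <<'E'
from h import *
rows([.5115,.3115,.219],-95,1);tiltfix()
c=wristcam();cv2.imwrite("pics/wrist7.png",c["pixels"])
E
```

```text
t 15.225 cur [0.5129 0.3106 0.2202] yaw -94.96 dyaw -0.04 tilt [0.0039 0.0018] F [0.2 0.1 0.6] w 0.45
[0, 0, np.float64(0.001), np.float64(-1.5), np.float64(-0.8), np.float64(1.2)]
tiltfix tool [-0.0022 -0.0037  0.    ]
```

View pics/wrist7.png

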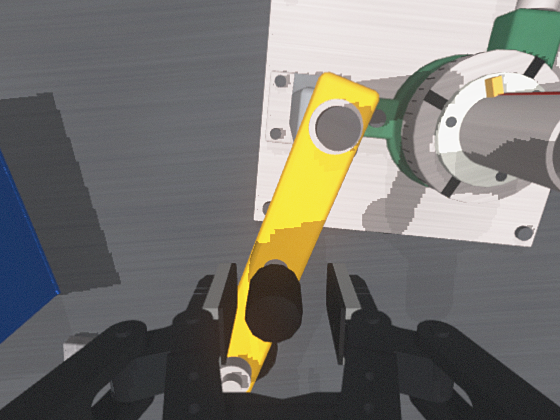

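The knob is caged between the pads: (275,300) with the pads at about 235 and 335. Now swing it around the pivot in short calls.

```bash
cat >> h.py <<'E'
def arc(phis,yaws,z=.220,r=.07,piv=(.5742,.2826)):
    s,R=state();p=s["eef_pos"].copy();y=np.degrees(np.arctan2(R[1,1],R[0,1]))
    d=p[:2]-np.array(piv);print("t",s["time_s"],"p",p.round(4),"phi",round(np.degrees(np.arctan2(d[1],d[0]))%360,1),"r",round(np.linalg.norm(d),4),"yaw",round(y,1),"F",s["force"].round(1),"w",round(float(s["width"]),3));tiltfix()
    for ph,yy in zip(phis,yaws):
        q=np.array([piv[0]+r*np.cos(np.radians(ph)),piv[1]+r*np.sin(np.radians(ph)),z]);e=(q-p)*1e3;a=np.radians(y)
        print([0,0,round(float(np.radians(y-yy)),3),round(float(-np.sin(a)*e[0]+np.cos(a)*e[1]),1),round(float(np.cos(a)*e[0]+np.sin(a)*e[1]),1),round(float(-e[2]),1)])
        p=q;y=yy
E
python3 - <<'E'
from h import *
arc([164,173,182,191],[-88,-81,-74,-67])
E
```

```text
t 15.275 p [0.5129 0.3106 0.2202] phi 155.5 r 0.0674 yaw -95.0 F [-0.   0.5 -0. ] w 0.449
tiltfix tool [-0.0022 -0.0037  0.    ]
[0, 0, -0.121, -5.2, 9.2, 0.2]
[0, 0, -0.122, -2.6, 10.7, -0.0]
[0, 0, -0.122, -2.2, 10.8, -0.0]
[0, 0, -0.122, -1.8, 10.8, -0.0]
```

Call:
apply_moves([
  [-0.002,-0.004,-0.12,-5,9,0,-0.1],
  [0,0,-0.12,-2.5,11,0,-0.1],
  [0,0,-0.12,-2,11,0,-0.1],
  [0,0,-0.12,-2,11,0,-0.1],
])

```text
time_s: 15.78
eef_pos: [0.5042, 0.2699, 0.2201]
tool_rot: [-0.002, 0.979, 0.204, -0.001]
force: [-0.4, 2.3, -0.2]
width: 0.45
```

```bash
python3 - <<'E'
from h import *
arc([197,206,215,224],[-61,-54,-47,-40])
c=camera("side");cv2.imwrite("pics/side8.png",c["pixels"][60:260,160:400])
E
```

```text
t 15.775 p [0.5042 0.2699 0.2201] phi 190.3 r 0.0712 yaw -66.5 F [-0.4  2.3 -0.2] w 0.45
tiltfix tool [-0.0036  0.0015 -0.    ]
[0, 0, -0.096, -0.3, 8.3, 0.1]
[0, 0, -0.122, -1.4, 10.9, -0.0]
[0, 0, -0.122, -1.1, 10.9, -0.0]
[0, 0, -0.122, -0.7, 11.0, -0.0]
```

View pics/side8.png

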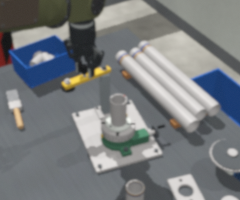

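It tracks well, with 2.3 N at the knob as expected. Continue.

Call:
apply_moves([
  [-0.003,0.001,-0.1,-0.5,9,0,-0.1],
  [0,0,-0.12,-1.5,11,0,-0.1],
  [0,0,-0.12,-1,11,0,-0.1],
  [0,0,-0.12,-1,11,0,-0.1],
])

```text
time_s: 16.32
eef_pos: [0.5231, 0.2326, 0.2201]
tool_rot: [-0.001, 0.904, 0.427, -0.002]
force: [-1.7, 2.2, 0.4]
width: 0.449
```

```bash
python3 - <<'E'
from h import *
arc([233,242,250],[-31,-23,-16])
E
```

```text
t 16.325 p [0.5231 0.2326 0.2201] phi 224.4 r 0.0715 yaw -39.4 F [-1.7  2.2  0.4] w 0.449
tiltfix tool [-0.0034  0.0019  0.    ]
[0, 0, -0.147, 1.2, 10.7, 0.1]
[0, 0, -0.14, -0.3, 11.0, -0.0]
[0, 0, -0.122, -0.2, 9.8, -0.0]
```

Call:
apply_moves([
  [-0.003,0.002,-0.14,1,11,0,-0.1],
  [0,0,-0.14,0,11,0,-0.1],
  [0,0,-0.12,0,10,0,-0.1],
])

```text
time_s: 16.7
eef_pos: [0.5504, 0.2164, 0.2199]
tool_rot: [-0.001, 0.799, 0.601, -0.002]
force: [-4.4, -0.9, 1.9]
width: 0.449
```

```bash
python3 - <<'E'
from h import *
arc([254,257,260],[-13,-11,-9])
c=wristcam();cv2.imwrite("pics/wrist9.png",c["pixels"])
E
```

```text
t 16.7 p [0.5504 0.2164 0.2199] phi 250.2 r 0.0703 yaw -16.1 F [-4.4 -0.9  1.9] w 0.449
tiltfix tool [-0.0034  0.0014 -0.    ]
[0, 0, -0.054, 0.2, 4.6, -0.1]
[0, 0, -0.035, -0.1, 3.7, -0.0]
[0, 0, -0.035, -0.0, 3.7, -0.0]
```

View pics/wrist9.png

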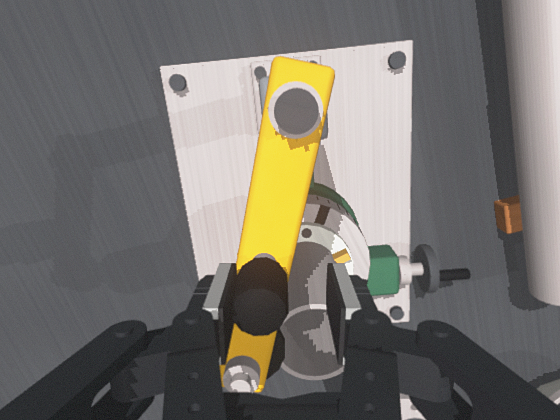

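Call:
apply_moves([
  [-0.003,0.001,-0.05,0,5,0,-0.1],
  [0,0,-0.035,0,4,0,-0.1],
  [0,0,-0.035,0,4,0,-0.1],
])

```text
time_s: 17.12
eef_pos: [0.5637, 0.213, 0.2197]
tool_rot: [-0.0, 0.761, 0.648, -0.001]
force: [-3.3, -2.3, -0.1]
width: 0.45
```

```bash
python3 - <<'E'
from h import *
arc([262,264,266],[-7,-5,-4])
E
```

```text
t 17.125 p [0.5637 0.213  0.2197] phi 261.4 r 0.0703 yaw -9.1 F [-3.3 -2.3 -0.1] w 0.45
tiltfix tool [-0.001   0.0011 -0.    ]
[0, 0, -0.037, 0.3, 0.7, -0.3]
[0, 0, -0.035, -0.0, 2.4, -0.0]
[0, 0, -0.017, 0.0, 2.4, -0.0]
```

Call:
apply_moves([
  [0,0,-0.02,0,3,0,-0.1],
  [0,0,0,0,2,0,-0.1],
])

```text
time_s: 17.38
eef_pos: [0.569, 0.2123, 0.2197]
tool_rot: [-0.0, 0.755, 0.656, -0.001]
force: [-1.9, -1.2, 0.7]
width: 0.456
```

```bash
python3 - <<'E'
from h import *
arc([266,268,270],[-7,-5,-4])
E
```

```text
t 17.375 p [0.569  0.2123 0.2197] phi 265.7 r 0.0705 yaw -8.0 F [-1.9 -1.2  0.7] w 0.456
tiltfix tool [-0.0012  0.0013  0.    ]
[0, 0, -0.017, 0.5, 0.3, -0.3]
[0, 0, -0.035, 0.2, 2.4, -0.0]
[0, 0, -0.017, 0.2, 2.4, -0.0]
```

Call:
apply_moves([
  [0,0,0,0,2,0,-0.1],
  [0,0,0,0,0,0,-0.1],
])

```text
time_s: 17.62
eef_pos: [0.5704, 0.2121, 0.2196]
tool_rot: [-0.001, 0.755, 0.656, -0.002]
force: [-4.8, -1.4, 0.8]
width: 0.452
```

```bash
python3 - <<'E'
from h import *
arc([268],[-7])
c=wristcam();cv2.imwrite("pics/wrist10.png",c["pixels"])
E
```

```text
t 17.625 p [0.5704 0.2121 0.2196] phi 266.9 r 0.0706 yaw -8.1 F [-4.8 -1.4  0.8] w 0.452
tiltfix tool [-0.0033  0.0017  0.    ]
[0, 0, -0.018, 0.7, 1.2, -0.4]
```

View pics/wrist10.png

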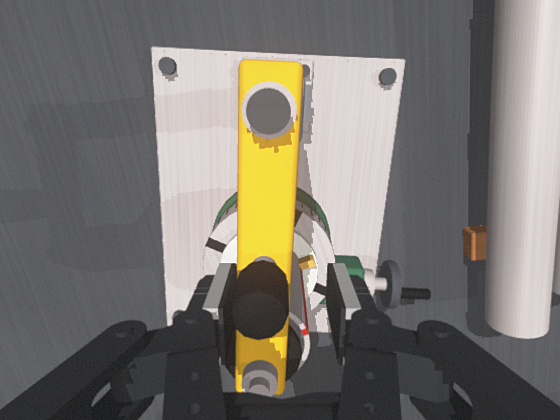

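```bash
python3 - <<'E'
from h import *
c=wristcam()
a=onplane(c,269,110,.207)[:2];b=onplane(c,261,377,.207)[:2];d=b-a;print(a,b,np.linalg.norm(d),np.degrees(np.arctan2(d[1],d[0]))%360, "expect",180+79.5)
k=onplane(c,262,303,.241)[:2]; print("knob",k)
print(ctrl.sense()["force"])
E
```

```text
[0.57442426 0.28346043] [0.55163637 0.15932769] 0.1262070773928787 259.59764778267436 expect 259.5
knob [0.56359525 0.22039152]
[-5.15280789 -2.80993202  1.30919406]
```

Call:
apply_moves([
  [-0.003,0.002,0,0,2,0,-0.1],
  [0,0,0,0,2,0,-0.1],
])

```text
time_s: 17.98
eef_pos: [0.5707, 0.2121, 0.2194]
tool_rot: [-0.003, 0.755, 0.656, -0.004]
force: [-25.6, -2.6, 7.2]
width: 0.448
```

```bash
python3 - <<'E'
from h import *
arc([268],[-7])
E
```

```text
t 17.975 p [0.5707 0.2121 0.2194] phi 267.2 r 0.0706 yaw -8.0 F [-25.6  -2.6   7.2] w 0.448
tiltfix tool [-0.0106  0.002  -0.    ]
[0, 0, -0.018, 0.7, 0.9, -0.6]
```

That is the hard stop: the force rose from about 5 to 25 N with no motion, and the arm angle is 259.6° against 259.5° expected. Back off, open, and lift clear.

Call:
apply_moves([
  [-0.01,0.002,0,0,-5,0,-0.1],
  [0,0,0,0,0,0,0.5],
  [0,0,0,0,0,0,0.5],
])

```text
time_s: 18.35
eef_pos: [0.5661, 0.2132, 0.2198]
tool_rot: [0.0, 0.755, 0.656, 0.001]
force: [0.6, -0.5, -0.1]
width: 0.75
```

```bash
python3 - <<'E'
from h import *
arc([268],[-7])
E
```

```text
t 18.35 p [0.5661 0.2132 0.2198] phi 263.4 r 0.0698 yaw -8.1 F [ 0.6 -0.5 -0.1] w 0.75
tiltfix tool [ 0.0014 -0.0012 -0.    ]
[0, 0, -0.019, 0.2, 5.7, -0.2]
```

Lift, then back away toward the robot and up so the cameras can see.

Call:
apply_moves([
  [0,0,0,0,0,-10,0.5],
  [0,0,0,0,0,-25,0.5],
  [0,0,0,0,0,-40,0.5],
  [0,0,0,0,0,-40,0.5],
  [0,0,0,-10,-40,-10,0.5],
  [0,0,0,-10,-40,0,0.5],
  [0,0,0,-10,-40,0,0.5],
  [0,0,0,0,0,0,0.5],
])

```text
time_s: 19.35
eef_pos: [0.4408, 0.1995, 0.3539]
tool_rot: [0.001, 0.756, 0.655, 0.004]
force: [1.0, -0.4, -0.4]
width: 0.752
```

```bash
python3 - <<'E'
from h import *
arc([268],[-7])
c=wristcam();cv2.imwrite("pics/wrist11.png",c["pixels"])
S=camera("side");T=camera("top");cv2.imwrite("pics/side11.png",S["pixels"]);cv2.imwrite("pics/top11.png",T["pixels"])
cv2.imwrite("pics/side11c.png",cv2.resize(S["pixels"][90:230,200:340],None,fx=4,fy=4,interpolation=cv2.INTER_CUBIC))
E
```

```text
t 19.35 p [0.4408 0.1995 0.3539] phi 211.9 r 0.1572 yaw -8.2 F [ 1.  -0.4 -0.4] w 0.752
tiltfix tool [ 0.0073 -0.0044 -0.    ]
[0, 0, -0.021, 31.6, 127.8, 133.9]
```

View pics/wrist11.png

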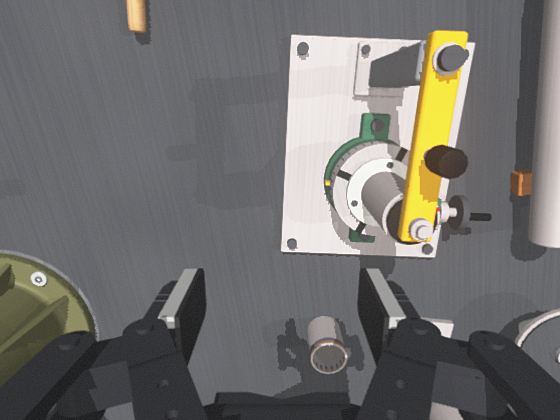

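View pics/side11c.png

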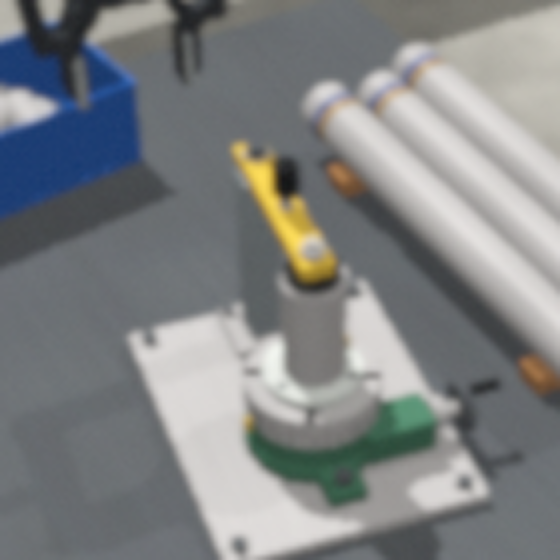

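View pics/top11.png

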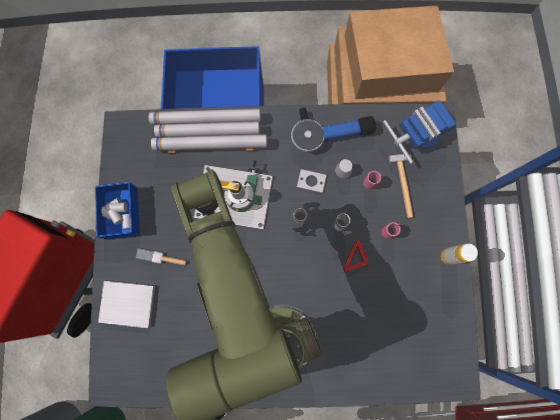

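The foot is over the tube, the other objects sit at the same pixels as before, and the hand is clear. One last angle check, then I hand in.

```bash
python3 - <<'E'
from h import *
S=camera("side");c=wristcam()
for k,a,b in ((S,(200+259/4,90+150/4),(200+314/4,90+246/4)),(c,(450,58),(422,230))):
    p=onplane(k,*a,.205)[:2];q=onplane(k,*b,.207)[:2];d=q-p;print(p,q,np.linalg.norm(d),np.degrees(np.arctan2(d[1],d[0]))%360)
s=ctrl.sense();print(s["time_s"],s["qd"].round(3),s["force"])
print(ctrl.job_done())
E
```

```text
[0.57671744 0.27663964] [0.55230052 0.15125175] 0.12774313273123977 258.98063446883674
[0.57523837 0.28302273] [0.55157924 0.15584731] 0.12935741806778525 259.4614316518612
19.6 [0.    0.005 0.005 0.001 0.    0.   ] [ 0.41546696 -0.69698325 -0.0867672 ]
the job is handed in; nothing more can be done
None
```

The notched tube is fully home on the spigot and the yellow retaining arm is over it at its stop. I handed the job in at 19.6 s with the hand clear.

- **Tube:** I lined the notch up with the key by eye before lowering: red line about 12°, key about 12.5–13° (world). It went on without needing to be turned. It reached the flange with only about 2 N extra on the wrist and stopped at a TCP height of 0.1477 m against 0.1476 m predicted. The side view afterwards put the rim at the seated height, within about 1 pixel.
- **Retaining arm:** I pushed the knob round until the wrist force rose from about 5 to 25 N with no further movement. That final push was firmer than planned but under the 40 N limit. After letting go, the arm read 259.0° in the side view and 259.5° in the wrist view, against 259.5° expected.
- **Other objects:** the last top view shows them in the same places as at the start.

No check failed. The cameras differed by up to about 6 mm on the spigot, knob and pivot positions. I used the wrist view for the tube fit and a rough average of the views for the knob.

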